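Close and bolt the casting pot

TASK

Close the casting pot: pull the pot's lid bolt out by its black knob until it clicks over to its outer end, lower the loose lid gently onto the rim so that it sits seated and level, then push the knob fully home so that the bolt locks over the lid. Do not drop the lid onto the pot, and leave the jar, the cup and the spatula where they stand.

Things in the scene. Friction and masses are not known exactly. Their poses are not given: they have to be found in the camera images.
- pot: Grey round open pot fixed to the bench, outer diameter 150 mm (162 mm at a steel band), wall 6 mm, rim 110 mm high; a plaster mould stands well below the rim inside. Origin: centre of its underside. z up; the lid bolt's dark steel housing is on its -x side, 72 to 117 mm from the axis, 46 mm wide, its top 140 mm above the bench.
- pot_rim (a point): Centre of the pot's mouth, at rim height (110 mm above the pot's origin); same axes as the pot.
- bolt (a joint): Slide of the lid bolt (m): 0 = home (its flat steel tongue, 24 mm wide and 8 mm thick, reaches 22 mm in over the rim, its underside 12 mm above the rim), 0.040 = fully out (tongue clear of the rim by 18 mm). It moves along the pot's -x as it comes out. An over-centre spring holds it at either end with about 6 N; past mid-travel it jumps to the other end. It starts home.
- bolt_knob (a point): Centre of the bolt's knob, a black upright disc (diameter 56 mm, 16 mm thick) on the bolt's axis, 126 mm above the bench; axes as the pot's. It lies 163 mm from the pot's axis when home, 203 mm when out. When home, a 38 mm gap between housing and disc is crossed only by the flat bar (24 mm wide, top 4 mm above the knob's centre): room for shut fingers to hook behind the disc from above.
- lid: Loose aluminium lid, about 0.45 kg, lying right way up on the bench: flange of diameter 150 mm, 8 mm thick, over a locating step of diameter 130 mm and height 12 mm, which enters the pot's 138 mm mouth. Origin: centre of the step's underside; z up. Seated, its origin is 98 mm above the pot's origin. Its x runs along the handle; the lid may be turned any way on the pot.
- lid_handle (a point): Middle of the lid's bridge handle, a dark bar 70 mm long (along the lid's x), 14 mm wide and 14 mm high, its middle 51 mm above the lid's origin, 24 mm of free height beneath it between two posts; same axes as the lid.
- jar: Closed jar, bystander, diameter 70 mm, height 110 mm; origin centre of its underside.
- cup: Empty white mixing cup, bystander, rim diameter 72 mm, height 90 mm; origin centre of its underside.
- spatula: Flat spatula lying on the bench, bystander, 200 mm long along its x; origin centre of its underside.
Not all that is in view belongs to the job. Of the things that look like the lid, take the one that is farthest to the robot's right at the start.

How it is judged:
On the way, in this order (a step that is already met when the one before it is completed fails the run):
1. the bolt is pulled out to its outer end (over 36 mm) (value of joint bolt above 0.036 m), for 0.2 s.
2. the lid is seated on the rim, level, with the bolt still out (horizontal distance between lid and pot below 0.008 m and z of lid in the frame of pot between 0.094 and 0.1015 m and angle between lid's own z axis and vertical below 0.035 rad and value of joint bolt above 0.03 m), for 0.2 s.
At the end, for the whole second after the job is handed in: The lid is seated in the pot's mouth (centre within 8 mm of the pot's axis, origin 94 to 101.5 mm above the pot's, tilt under 2 degrees), at rest, and the bolt is home over it (joint under 4 mm) (horizontal distance between lid and pot below 0.008 m and z of lid in the frame of pot between 0.094 and 0.1015 m and angle between lid's own z axis and vertical below 0.035 rad and value of joint bolt below 0.004 m and linear speed of lid below 0.02 m/s and velocity of joint bolt below 0.01 m/s); the robot touches nothing.
It fails at once if the lid is dropped or slammed onto the pot (faster than 0.45 m/s within 30 mm of its seat) (horizontal distance between lid and pot below 0.05 m and z of lid in the frame of pot below 0.128 m and linear speed of lid above 0.45 m/s).
It fails at once if the jar is moved by more than 30 mm (distance of jar from where it was at the start of the episode above 0.03 m).
It fails at once if the cup is moved by more than 30 mm (distance of cup from where it was at the start of the episode above 0.03 m).
It fails at once if the spatula is moved by more than 30 mm (distance of spatula from where it was at the start of the episode above 0.03 m).
It also fails if it takes over 61 s, if anything falls off the work surface, if the arm or the gripper's body presses on something with over 40 N, if the wrist force passes 120 N, or if a joint passes its speed limit or range.

ROBOT

A 6-joint arm with a two-finger parallel gripper is mounted at the origin on the work surface. World frame = base frame: x ahead of the robot, y to its left, z up, the work surface at z = 0. Lengths are in m, angles in rad, forces in N, time in s.
With the tool pointing down it reaches from about 0.4 to 0.825 m from the base axis. Payload 7 kg.
Tool frame: the origin (TCP) lies midway between the tips of the shut fingers; the grasp point (between the pads) lies 19 mm behind it; z points along the fingers, y is the line along which they close (so a half turn about z gives the same grasp; the last joint's range is limited). The gripper opens to 88 mm and grips with 3 to 60 N. Pads are 19 mm wide; open, the fingers measure 130 mm over their backs; the gripper's body (78 mm by 193 mm) begins 47 mm behind the grasp point.
Start: joints at [-0.839, 0.359, 0.012, 0, -1.224, -0.288], TCP at [0.29, -0.61, 0.227] pointing down, gripper open.
Joint ranges: [-3.07, 3.07], [-1.43, 2.12], [-1.02, 1.25], [-3.03, 1.67], [-3.05, -0], [-3.03, 3.03]. Speed limits (rad/s): [2.39, 2.39, 3.01, 3.14, 3.14, 3.14].

INTERFACE

Orientations are given as a unit quaternion [w, x, y, z].
In Python, from plant import bot, camera, job_done gives the robot as it stands.
- The arm moves only by the shell command python3 -m pendant 'ROWS' [FORCE]. ROWS is JSON, a list of rows, each an object of numbers: "gripper": the opening, from -1 (shut) to 1 (fully open); "x", "y", "z": the shift along the tool's x, y, z in m; "yaw": the turn about the tool's z in degrees. In form: [{"gripper": .., "x": .., "y": .., "z": .., "yaw": ..}, ...]. A call has 1 to 20 rows; each row shifts and turns the commanded pose from where the row before left it, along the tool's axes as they then stand; what a row does not reach is not made up. A row lasts 1/12 s, in which the tool goes at most 41.7 mm and 7.16 degrees, less where a joint would pass 70% of its speed; a pose out of reach is approached as far as the arm can. A call is refused whole if a number of a shift passes 0.0417 or a number of a turn 7.16, either way. A call with a gripper value outside its range is refused whole. The fingers move at their own pace and stop on an object; FORCE is the grip in N (left out, the last holds). Time passes only in rows, so rows that do not move let the fingers close. It gives the time, the measured TCP pose, the force, the opening and the grip force at its end, in the units of the state.
- bot.observe(): the state, without advancing time (a new reading comes with each control period).
- camera(name): name is "scene" or "top" or "wrist"; returns a dict with "frame" (384x512x3 uint8, red, green, blue), "intrinsics" (3x3 intrinsics, pixels), "D" ([k1, k2, p1, p2, k3] as OpenCV has them; the pictures are not rectified), "T" (4x4, takes a point from camera to world coordinates). Camera axes: x right, y down, z forward; pixel columns grow to the right and rows downward; lengths in m; the calibration is good to about 2 mm. A picture is of the moment at which its call begins. There is no depth.
- job_done(): hands the job in; it is judged then, once.
The state is a dict: "t": time; "joint_pos": joint angles; "joint_vel": joint speeds; "effort": joint torques, N m; "tcp_pos": TCP position; "tcp_rot": TCP orientation; "wrist_force": force on the tool from outside, world axes, zero at the start; "ft_torque": the same for the moment, N m; "finger_gap": opening from 0.0 (shut) to 1.0 (fully open); "gripper_force": force on a finger pad.
Only numpy, scipy, OpenCV 4.12 (cv2) and the standard library are available. Lean on these libraries where they do the work, as an engineer would, in place of code of your own. Each camera call takes 0.05 s, during which the arm holds its last target. There are 200 camera calls.

## Working session

There is one attempt and no reset: what is moved stays moved. The work goes in short steps, Python scripts to look and compute and a shell command to move; the robot and the scene stay as the last step left them, time stands still between calls to the robot, and variables do not carry over. Pictures are saved under pics/ and viewed, at most 14 in all, crops included, and the job is handed in when it is done.

```bash
mkdir -p pics; ls
cat > h.py <<'E'
import numpy as np, cv2
from plant import bot, camera
def ray(c,uv):
    p=cv2.undistortPoints(np.array([[uv]],float),np.array(c["intrinsics"]),np.array(c["D"]))[0,0]
    T=np.array(c["T"]); return T[:3,3],T[:3,:3]@np.array([p[0],p[1],1])
def onz(c,uv,z):
    o,d=ray(c,uv); return o+d*(z-o[2])/d[2]
def proj(c,P):
    T=np.linalg.inv(np.array(c["T"])); r=cv2.Rodrigues(T[:3,:3])[0]
    return cv2.projectPoints(np.array(P,float).reshape(-1,1,3),r,T[:3,3],np.array(c["intrinsics"]),np.array(c["D"]))[0][:,0]
E
python3 - <<'E'
from h import *
import pickle
for n in("scene","top"):
    c=camera(n);pickle.dump(c,open(n+".pkl","wb"))
    cv2.imwrite(f"pics/{n}0.png",cv2.resize(c["frame"][:,:,::-1],(800,600),interpolation=cv2.INTER_CUBIC)); print(n,np.round(c["T"],3).tolist())
print(bot.observe())
E
```

```text
pics
scene [[-0.856, 0.285, -0.431, 1.097], [0.516, 0.487, -0.704, 0.877], [0.009, -0.826, -0.564, 0.782], [0.0, 0.0, 0.0, 1.0]]
top [[0.015, -0.996, 0.082, 0.482], [-1.0, -0.016, -0.012, 0.046], [0.013, -0.082, -0.997, 1.192], [0.0, 0.0, 0.0, 1.0]]
{'t': 0.1, 'joint_pos': array([-8.38900049e-01,  3.59330395e-01,  1.11491696e-02, -2.64025194e-04,
       -1.22407126e+00, -2.88107378e-01]), 'joint_vel': array([-3.04550059e-05, -8.71479435e-04,  2.13359059e-03,  2.14414528e-03,
        6.03578559e-04,  9.63109436e-04]), 'effort': array([-1.29385502e-03, -5.84163022e+01,  2.93754208e+01,  7.01567754e+00,
        1.01574478e-02, -6.39050882e-05]), 'tcp_pos': array([ 0.28960924, -0.60924759,  0.22571403]), 'tcp_rot': array([-2.47105449e-04, -2.20034110e-01,  9.75491899e-01,  6.96022832e-04]), 'wrist_force': array([ 0.70044471, -0.82356576,  0.28122212]), 'ft_torque': array([ 0.03279707, -0.00821801,  0.00339486]), 'gripper_force': 0.0, 'finger_gap': 0.9971304886087325}
```

View pics/top0.png

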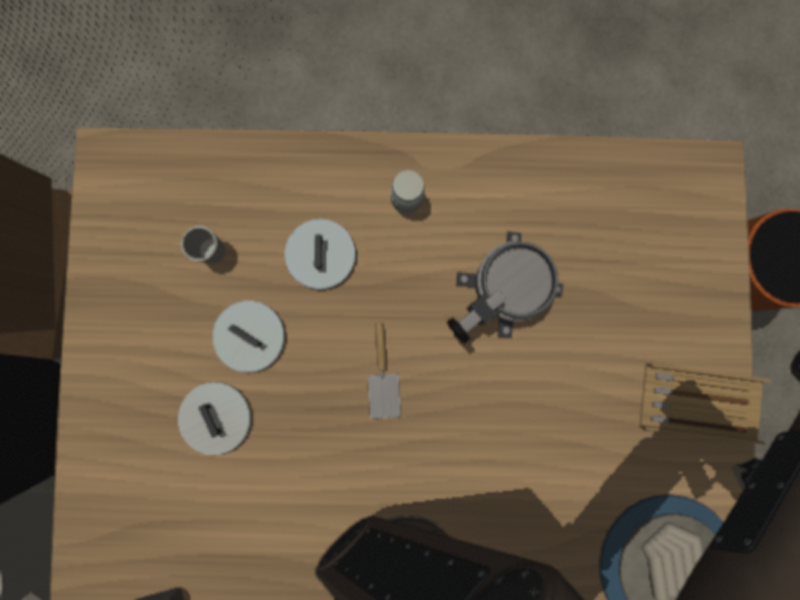

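View pics/scene0.png

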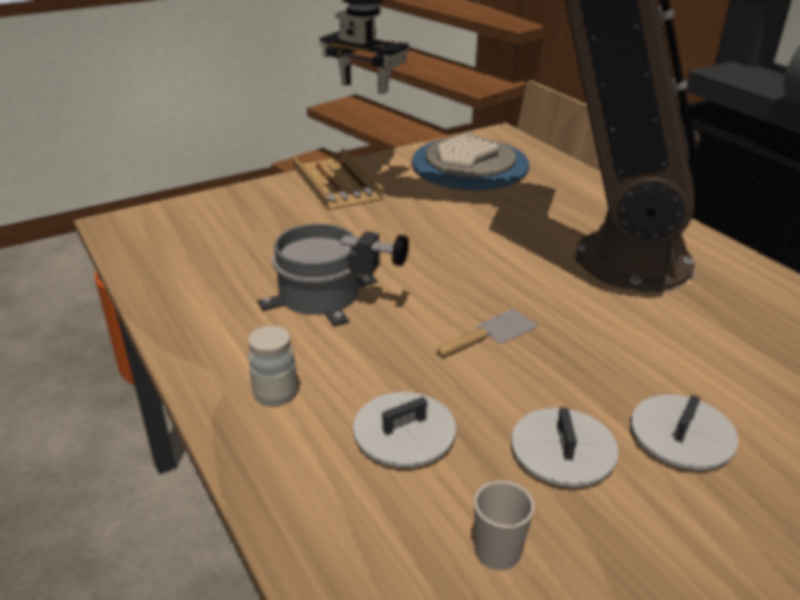

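The top view shows three lids. The rightmost, at (320,254) in the 800×600 picture, is the target. The pot is at (517,280), the knob at (459,330), the jar at (408,188), the cup at (202,244) and the spatula at (383,370).

Run:
```python
from h import *
import pickle
c=pickle.load(open("top.pkl","rb"));s=pickle.load(open("scene.pkl","rb"));k=.64
f=c["frame"];hsv=cv2.cvtColor(f,cv2.COLOR_RGB2HSV)
def comps(m,x0,x1,y0,y1):
    w=np.zeros_like(m);w[y0:y1,x0:x1]=m[y0:y1,x0:x1]
    cs=cv2.findContours(w,cv2.RETR_EXTERNAL,cv2.CHAIN_APPROX_NONE)[0]
    return max(cs,key=cv2.contourArea)
m=((hsv[...,1]<75)&(hsv[...,2]>120)).astype(np.uint8)
b=comps(m,175,235,135,192);e=cv2.fitEllipse(cv2.convexHull(b))
P=np.array([onz(c,p[0],.016) for p in cv2.convexHull(b).astype(float)]);(q,r)=cv2.minEnclosingCircle(P[:,:2].astype(np.float32))
print("lid",e,onz(c,e[0],.016),q,r*2)
d=(hsv[...,2]<80).astype(np.uint8)
b=comps(d,193,216,146,178);print("handle",cv2.minAreaRect(b))
for z in(.058,):
    print([onz(c,p,z).round(4).tolist() for p in cv2.boxPoints(cv2.minAreaRect(b))],onz(c,cv2.minAreaRect(b)[0],z))
b=comps(d,283,312,198,224);R=cv2.minAreaRect(b);print("knob",R,[onz(c,p,.14).round(4).tolist() for p in cv2.boxPoints(R)],onz(c,R[0],.14))
# crops
t=cv2.resize(f[145:225,275:375,::-1],(800,640),interpolation=cv2.INTER_CUBIC)[:600]
cv2.imwrite("pics/pot1.png",t)
```

```text
lid ((203.9635009765625, 161.5721435546875), (44.73584747314453, 46.29573059082031), 56.23674392700195) [0.67231071 0.19811707 0.016     ] (0.6722584366798401, 0.19776484370231628) 0.15498928725719452
handle ((205.0, 161.5), (21.0, 6.0), 90.0)
[[0.6999, 0.1999, 0.058], [0.7002, 0.1806, 0.058], [0.6319, 0.1788, 0.058], [0.6316, 0.1981, 0.058]] [0.6658051  0.18934194 0.058     ]
knob ((302.20001220703125, 209.40003967285156), (23.25510597229004, 25.93838882446289), 63.43495178222656) [[0.5269, -0.0622, 0.14], [0.5625, -0.1311, 0.14], [0.5012, -0.1622, 0.14], [0.466, -0.0934, 0.14]] [ 0.51405874 -0.11217369  0.14      ]
```

View pics/pot1.png

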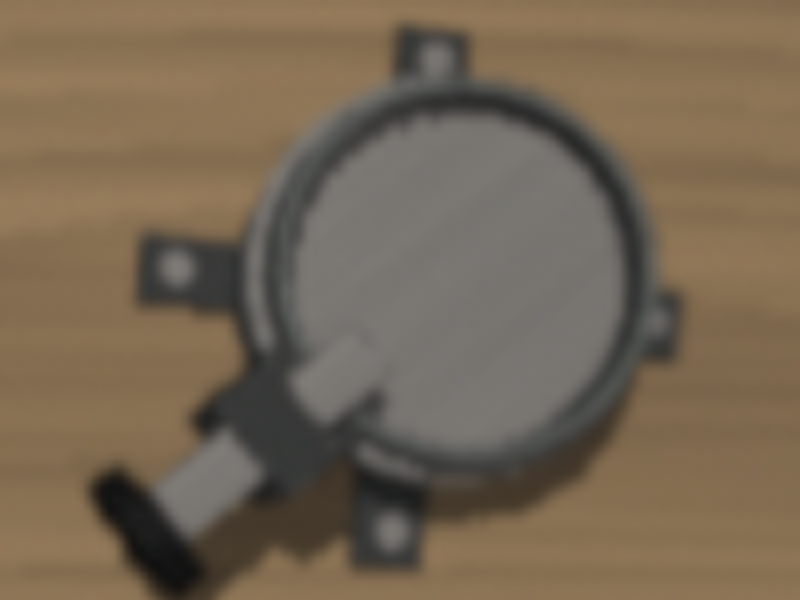

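Run:
```python
from h import *
import pickle
c=pickle.load(open("top.pkl","rb"))
g=lambda x,y,z:onz(c,(x/8+275-.44,y/8+145-.44),z)[:2]
tip=(g(345,335,.13)+g(385,372,.13))/2; nb=(g(155,490,.13)+g(195,540,.13))/2
v=(tip-nb)/np.linalg.norm(tip-nb);print("tip",tip,"near",nb,"len",np.linalg.norm(tip-nb),"psi",np.degrees(np.arctan2(v[1],v[0])))
L,R,T,B=g(285,283,.11),g(640,283,.11),g(462,105,.11),g(462,460,.11)
print("mouth",np.linalg.norm(L-R),np.linalg.norm(T-B),(L+R)/2,(T+B)/2)
ctr=((L+R)/2+(T+B)/2)/2
print("ctr->near",np.linalg.norm(ctr-nb),"dir",np.degrees(np.arctan2(*(ctr-nb)[::-1])),"offaxis",np.cross(v,ctr-nb))
k=g(147,525,.154);print("knob",k,np.linalg.norm(ctr-k),np.degrees(np.arctan2(*(ctr-k)[::-1])))
w=camera("wrist");print(np.round(w["T"],3).tolist())
```

```text
tip [ 0.57721843 -0.16773752] near [ 0.51550501 -0.09637684] len 0.09434454514507226 psi -49.146424653045955
mouth 0.13735401657503152 0.1372771278246923 [ 0.60680876 -0.20961536] [ 0.60736167 -0.209297  ]
ctr->near 0.14551244166513919 dir -50.996829802245124 offaxis -0.0046986038026103905
knob [ 0.5109486  -0.08294016] 0.1588979259812668 -52.769634334731734
[[-0.429, 0.869, 0.245, 0.224], [0.903, 0.413, 0.118, -0.642], [0.001, 0.272, -0.962, 0.384], [0.0, 0.0, 0.0, 1.0]]<stdin>:10: DeprecationWarning: Arrays of 2-dimensional vectors are deprecated. Use arrays of 3-dimensional vectors instead. (deprecated in NumPy 2.0)
```

The measured mouth is 137.3 mm against the given 138, so the pot centre is about (0.607, −0.2095) with pot x at −51°. Next I move above the hook gap with the fingers shut.

```bash
python3 -m pendant '[{"gripper":-1,"x":-0.0304,"y":0.0255},{"gripper":-1,"x":-0.0304,"y":0.0255},{"gripper":-1,"x":-0.0304,"y":0.0255},{"gripper":-1,"x":-0.0304,"y":0.0255},{"gripper":-1,"x":-0.0304,"y":0.0255},{"gripper":-1,"x":-0.0304,"y":0.0255},{"gripper":-1,"x":-0.0304,"y":0.0255},{"gripper":-1,"x":-0.0304,"y":0.0255},{"gripper":-1,"x":-0.0304,"y":0.0255},{"gripper":-1,"x":-0.0304,"y":0.0255},{"gripper":-1,"x":-0.0304,"y":0.0255},{"gripper":-1,"x":-0.0304,"y":0.0255},{"gripper":-1,"x":-0.0304,"y":0.0255},{"gripper":-1,"x":-0.0304,"y":0.0255}]' 30
python3 -m pendant '[{"gripper":-1,"yaw":-6.9},{"gripper":-1,"yaw":-6.9},{"gripper":-1,"yaw":-6.9},{"gripper":-1,"yaw":-6.9},{"gripper":-1,"yaw":-6.9},{"gripper":-1,"yaw":-6.9},{"gripper":-1,"yaw":-6.9},{"gripper":-1,"yaw":-6.9},{"gripper":-1,"yaw":-6.9},{"gripper":-1,"yaw":-6.9},{"gripper":-1,"yaw":-6.9},{"gripper":-1,"yaw":-6.9},{"gripper":-1,"yaw":-6.9},{"gripper":-1,"yaw":-6.9},{"gripper":-1,"yaw":-6.9},{"gripper":-1},{"gripper":-1}]'
python3 - <<'E'
from h import *
from scipy.spatial.transform import Rotation as Ro
s=bot.observe();R=Ro.from_quat(np.roll(s["tcp_rot"],-1)).as_matrix();print(s["t"],s["joint_pos"].round(2),R.round(3).tolist())
print("tool->gap ctr",(R.T@(np.array([.5214,-.1038,.135])-s["tcp_pos"])).round(4))
c=camera("wrist");cv2.imwrite("pics/w1.png",c["frame"][:,:,::-1])
print(proj(c,[[.607,-.2095,.11],[.504,-.083,.154],list(s["tcp_pos"])]))
E
```

```text
0.15 [-0.84  0.36  0.01 -0.   -1.22 -0.29] [[-0.903, -0.429, -0.001], [-0.429, 0.903, 0.001], [0.0, 0.001, -1.0]]
tool->gap ctr [-0.4263  0.357   0.0912]
[[415.80065746 506.63558337]
 [531.87164365 490.58750904]
 [254.94533459 247.26743825]]invalid input
invalid input
```

View pics/w1.png

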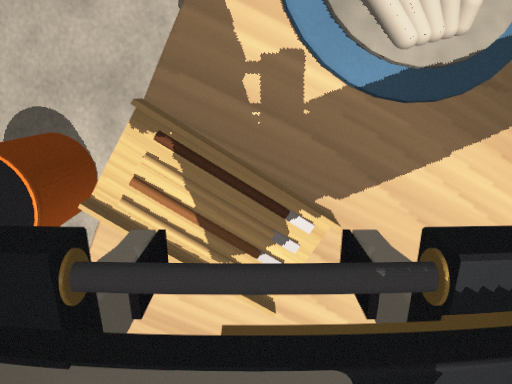

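The move was refused ("invalid input"), so the wrist picture still shows the start pose, with only the tool tray and plate in view. Every row probably needs all five keys.

```bash
python3 -m pendant '[{"gripper":-1,"x":-0.0304,"y":0.0255,"z":0,"yaw":0},{"gripper":-1,"x":-0.0304,"y":0.0255,"z":0,"yaw":0},{"gripper":-1,"x":-0.0304,"y":0.0255,"z":0,"yaw":0},{"gripper":-1,"x":-0.0304,"y":0.0255,"z":0,"yaw":0},{"gripper":-1,"x":-0.0304,"y":0.0255,"z":0,"yaw":0},{"gripper":-1,"x":-0.0304,"y":0.0255,"z":0,"yaw":0},{"gripper":-1,"x":-0.0304,"y":0.0255,"z":0,"yaw":0},{"gripper":-1,"x":-0.0304,"y":0.0255,"z":0,"yaw":0},{"gripper":-1,"x":-0.0304,"y":0.0255,"z":0,"yaw":0},{"gripper":-1,"x":-0.0304,"y":0.0255,"z":0,"yaw":0},{"gripper":-1,"x":-0.0304,"y":0.0255,"z":0,"yaw":0},{"gripper":-1,"x":-0.0304,"y":0.0255,"z":0,"yaw":0},{"gripper":-1,"x":-0.0304,"y":0.0255,"z":0,"yaw":0},{"gripper":-1,"x":-0.0304,"y":0.0255,"z":0,"yaw":0}]' 30 && 
python3 -m pendant '[{"gripper":-1,"x":0,"y":0,"z":0,"yaw":-6.9},{"gripper":-1,"x":0,"y":0,"z":0,"yaw":-6.9},{"gripper":-1,"x":0,"y":0,"z":0,"yaw":-6.9},{"gripper":-1,"x":0,"y":0,"z":0,"yaw":-6.9},{"gripper":-1,"x":0,"y":0,"z":0,"yaw":-6.9},{"gripper":-1,"x":0,"y":0,"z":0,"yaw":-6.9},{"gripper":-1,"x":0,"y":0,"z":0,"yaw":-6.9},{"gripper":-1,"x":0,"y":0,"z":0,"yaw":-6.9},{"gripper":-1,"x":0,"y":0,"z":0,"yaw":-6.9},{"gripper":-1,"x":0,"y":0,"z":0,"yaw":-6.9},{"gripper":-1,"x":0,"y":0,"z":0,"yaw":-6.9},{"gripper":-1,"x":0,"y":0,"z":0,"yaw":-6.9},{"gripper":-1,"x":0,"y":0,"z":0,"yaw":-6.9},{"gripper":-1,"x":0,"y":0,"z":0,"yaw":-6.9},{"gripper":-1,"x":0,"y":0,"z":0,"yaw":-6.9},{"gripper":-1,"x":0,"y":0,"z":0,"yaw":0},{"gripper":-1,"x":0,"y":0,"z":0,"yaw":0}]'
python3 - <<'E'
from h import *
from scipy.spatial.transform import Rotation as Ro
s=bot.observe();R=Ro.from_quat(np.roll(s["tcp_rot"],-1)).as_matrix();print(s["t"],s["joint_pos"].round(2),R.round(3).tolist())
print("tool->gap ctr",(R.T@(np.array([.5214,-.1038,.135])-s["tcp_pos"])).round(4))
c=camera("wrist");cv2.imwrite("pics/w2.png",c["frame"][:,:,::-1])
print(proj(c,[[.607,-.2095,.11],[.504,-.083,.154],list(s["tcp_pos"])]))
E
```

```text
t: 1.37
tcp_pos: [0.5212, -0.1024, 0.2268]
tcp_rot: [0.0, -0.22, 0.975, -0.0]
wrist_force: [0.7, -0.5, -0.5]
finger_gap: 0.026
gripper_force: 0.0
t: 2.78
tcp_pos: [0.5208, -0.1044, 0.2265]
tcp_rot: [0.0, 0.901, -0.433, -0.0]
wrist_force: [-0.7, 0.1, 0.4]
finger_gap: 0.005
gripper_force: 0.0
2.7833 [ 0.17  0.12 -0.3  -0.   -1.15  0.5 ] [[0.625, -0.78, -0.0], [-0.78, -0.625, 0.0], [-0.0, 0.0, -1.0]]
tool->gap ctr [-0.0001 -0.0009  0.0915]
[[251.04423242  11.00476431]
 [252.67496224 239.67033207]
 [252.84633593 247.9828321 ]]
```

View pics/w2.png

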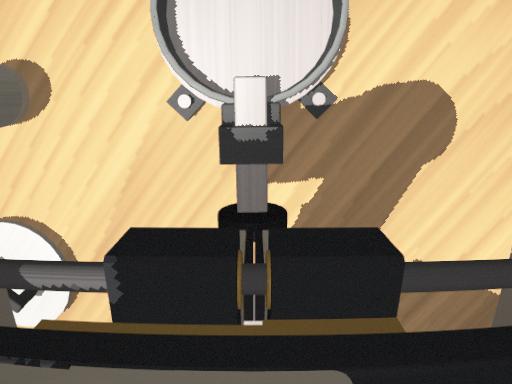

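The wrist view shows the bar centred at column ~251, the housing's outer edge at row ~163 and the disc's top at row ~206. I'll check the gap from these.

Run:
```python
from h import *
from scipy.spatial.transform import Rotation as Ro
s=bot.observe();R=Ro.from_quat(np.roll(s["tcp_rot"],-1)).as_matrix()
c=camera("wrist")
T=lambda u,v,z:(R.T@(onz(c,(u,v),z)-s["tcp_pos"])).round(4)
print("housing outer",T(251,163,.14),"disc top",T(252,207,.154),"bar L/R",T(237,185,.13),T(267,185,.13),"tip",T(235,77,.13),T(267,77,.13),"housing inner top",T(251,126,.14))
g=cv2.cvtColor(c["frame"],cv2.COLOR_RGB2GRAY).astype(int)
print(g[60:240:2,252].tolist());print(g[185,225:280].tolist())
```

```text
housing outer [ 0.0266 -0.0016  0.0865] disc top [-0.0022 -0.0008  0.0725] bar L/R [ 0.0076 -0.0124  0.0965] [0.0076 0.0106 0.0965] tip [ 0.087  -0.0129  0.0965] [0.087  0.0098 0.0965] housing inner top [ 0.0531 -0.0015  0.0865]
[237, 237, 238, 238, 238, 239, 238, 239, 155, 230, 238, 240, 239, 239, 239, 238, 238, 239, 239, 238, 238, 239, 238, 237, 237, 238, 238, 237, 237, 237, 237, 238, 230, 77, 117, 114, 111, 108, 107, 108, 60, 52, 47, 51, 51, 51, 47, 50, 44, 46, 49, 48, 94, 110, 112, 110, 109, 108, 110, 107, 111, 110, 111, 110, 108, 108, 107, 109, 108, 107, 106, 107, 107, 106, 104, 103, 67, 10, 11, 15, 19, 21, 26, 22, 26, 23, 21, 21, 15, 15]
[217, 218, 218, 216, 221, 221, 221, 223, 223, 222, 223, 146, 103, 102, 105, 107, 110, 110, 113, 111, 108, 108, 108, 108, 104, 102, 107, 109, 109, 111, 107, 105, 107, 108, 108, 110, 108, 108, 109, 107, 104, 98, 139, 208, 220, 222, 225, 226, 226, 227, 227, 226, 225, 226, 225]
```

The gap comes out at 38.5 mm, as it should be, with its centre 7 mm further along +x. I shift, go down, and start pulling.

```bash
python3 -m pendant '[{"gripper":-1,"x":0.007,"y":-0.001,"z":0,"yaw":0},{"gripper":-1,"x":0,"y":0,"z":0.03,"yaw":0},{"gripper":-1,"x":0,"y":0,"z":0.03,"yaw":0},{"gripper":-1,"x":0,"y":0,"z":0.015,"yaw":0},{"gripper":-1,"x":0,"y":0,"z":0.014,"yaw":0},{"gripper":-1,"x":0,"y":0,"z":0,"yaw":0},{"gripper":-1,"x":0,"y":0,"z":0,"yaw":0}]' && python3 -m pendant '[{"gripper":-1,"x":-0.006,"y":0,"z":0,"yaw":0},{"gripper":-1,"x":-0.005,"y":0,"z":0,"yaw":0},{"gripper":-1,"x":-0.005,"y":0,"z":0,"yaw":0},{"gripper":-1,"x":-0.004,"y":0,"z":0,"yaw":0},{"gripper":-1,"x":0,"y":0,"z":0,"yaw":0}]'
```

```text
t: 3.47
tcp_pos: [0.5261, -0.1096, 0.1372]
tcp_rot: [0.001, 0.902, -0.432, -0.001]
wrist_force: [0.2, -0.3, 1.0]
finger_gap: 0.007
gripper_force: 0.0
t: 3.88
tcp_pos: [0.5139, -0.0933, 0.1387]
tcp_rot: [-0.001, 0.902, -0.431, 0.001]
wrist_force: [2.5, -2.3, -1.7]
finger_gap: 0.006
gripper_force: 1.6
```

```bash
python3 -m pendant '[{"gripper":-1,"x":-0.006,"y":0,"z":0,"yaw":0},{"gripper":-1,"x":-0.006,"y":0,"z":0,"yaw":0},{"gripper":-1,"x":-0.006,"y":0,"z":0,"yaw":0},{"gripper":-1,"x":-0.006,"y":0,"z":0,"yaw":0},{"gripper":-1,"x":-0.005,"y":0,"z":0,"yaw":0},{"gripper":-1,"x":0,"y":0,"z":0,"yaw":0},{"gripper":-1,"x":0,"y":0,"z":0,"yaw":0},{"gripper":-1,"x":0,"y":0,"z":0,"yaw":0}]'
python3 - <<'E'
from h import *
from scipy.spatial.transform import Rotation as Ro
s=bot.observe();R=Ro.from_quat(np.roll(s["tcp_rot"],-1)).as_matrix()
c=camera("wrist");g=cv2.cvtColor(c["frame"],cv2.COLOR_RGB2GRAY).astype(int)
cv2.imwrite("pics/w3.png",c["frame"][:,:,::-1]);print(proj(c,[[.607,-.2095,.11]]))
E
```

```text
t: 4.55
tcp_pos: [0.4953, -0.071, 0.1376]
tcp_rot: [-0.0, 0.902, -0.431, -0.0]
wrist_force: [-0.9, -0.0, -0.1]
finger_gap: 0.008
gripper_force: 0.0
[[ 253.30633733 -117.50689609]]
```

View pics/w3.png

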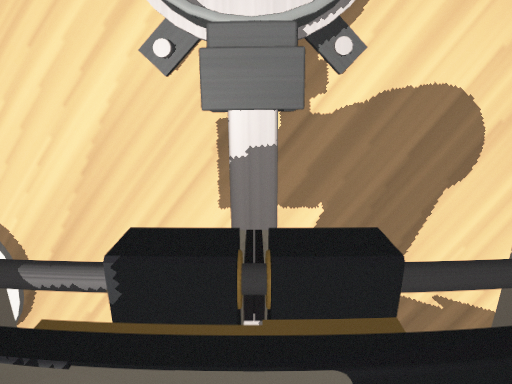

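The bolt is out: the tongue has gone from over the rim (housing at rows 22–108, only bar behind it) and the force has dropped to zero. Next I lift and look straight into the mouth to fix the pot centre.

```bash
python3 -m pendant '[{"gripper":-1,"x":0.003,"y":0,"z":-0.02,"yaw":0},{"gripper":-1,"x":0,"y":0,"z":-0.04,"yaw":0},{"gripper":1,"x":0,"y":0,"z":-0.04,"yaw":0},{"gripper":1,"x":0.04,"y":0,"z":0,"yaw":0},{"gripper":1,"x":0.04,"y":0,"z":0,"yaw":0},{"gripper":1,"x":0.04,"y":0,"z":0,"yaw":0},{"gripper":1,"x":0,"y":0,"z":0,"yaw":0},{"gripper":1,"x":0,"y":0,"z":0,"yaw":0},{"gripper":1,"x":0,"y":0,"z":0,"yaw":0}]'
python3 - <<'E'
from h import *
c=camera("wrist");f=c["frame"];cv2.imwrite("pics/w4.png",f[:,:,::-1])
import pickle;pickle.dump(c,open("w4.pkl","wb"))
p=proj(c,[[.607,-.2095,.11],[.6115,-.215,.11]]);print(p)
E
```

```text
t: 5.35
tcp_pos: [0.5722, -0.1672, 0.2367]
tcp_rot: [0.0, 0.902, -0.432, -0.001]
wrist_force: [-0.5, -0.5, 0.4]
finger_gap: 0.475
gripper_force: 0.0
[[252.29727016 119.67531171]
 [252.22344092 110.82875642]]
```

View pics/w4.png

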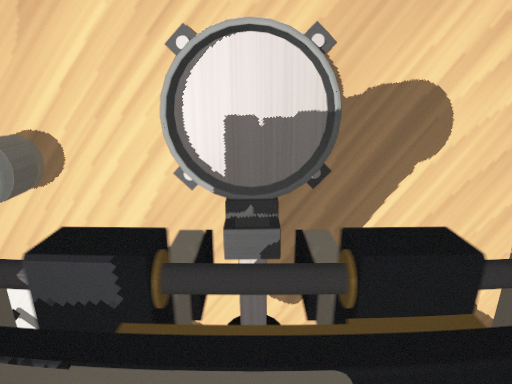

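The wrist view now shows the whole mouth, spanning roughly columns 161–341 and rows 17–198. I fit its edges next.

Run:
```python
from h import *
import pickle
from scipy.optimize import least_squares
c=pickle.load(open("w4.pkl","rb"));g=cv2.GaussianBlur(cv2.cvtColor(c["frame"],cv2.COLOR_RGB2GRAY),(3,3),0).astype(float)
C=np.array([.6095,-.2125]);rr=np.arange(.058,.088,.0005)
pos,neg=[],[]
for a in np.radians(np.arange(0,360,10)):
    P=np.c_[C[0]+rr*np.cos(a),C[1]+rr*np.sin(a),0*rr+.11];uv=proj(c,P)
    pr=cv2.remap(g.astype(np.float32),uv[:,0].astype(np.float32).reshape(1,-1),uv[:,1].astype(np.float32).reshape(1,-1),1)[0]
    if round(np.degrees(a))%60==0: print(round(np.degrees(a)),pr[::2].astype(int).tolist())
    d=np.gradient(pr); m=(rr>.062)&(rr<.0745); i=np.argmax(np.where(m,d,-99)); pos.append(P[i])
    d2=np.where((rr>.07)&(rr<.0865),d,-99);neg.append(P[np.argmax(d2)])
for n,E in(("mouth",pos),("outer",neg)):
    E=np.array(E);r=least_squares(lambda p:np.hypot(E[:,0]-p[0],E[:,1]-p[1])-p[2],[*C,.07],loss="soft_l1",f_scale=.001)
    print(n,r.x.round(4),np.median(abs(r.fun)).round(4))
```

```text
0 [240, 239, 205, 136, 108, 106, 104, 86, 60, 52, 52, 52, 58, 97, 145, 162, 165, 161, 139, 117, 116, 116, 116, 119, 123, 126, 131, 138, 145, 154]
60 [112, 104, 103, 102, 95, 77, 61, 56, 55, 55, 55, 60, 91, 141, 164, 170, 170, 181, 204, 214, 215, 213, 211, 210, 208, 206, 205, 204, 201, 200]
120 [98, 96, 84, 69, 61, 60, 60, 60, 60, 62, 70, 78, 80, 74, 61, 48, 45, 47, 47, 47, 47, 48, 47, 46, 46, 49, 60, 79, 93, 95]
180 [103, 95, 74, 60, 57, 57, 57, 57, 59, 68, 78, 79, 78, 77, 78, 79, 71, 56, 47, 46, 45, 47, 55, 78, 97, 103, 105, 106, 107, 106]
240 [218, 218, 216, 189, 122, 82, 76, 75, 73, 89, 143, 170, 166, 156, 136, 108, 93, 96, 122, 168, 190, 193, 194, 195, 197, 198, 199, 199, 199, 198]
300 [226, 226, 226, 226, 226, 224, 194, 113, 63, 57, 57, 70, 123, 164, 169, 164, 161, 180, 205, 207, 205, 203, 201, 200, 197, 195, 193, 192, 190, 189]
mouth [ 0.6109 -0.2121  0.0695] 0.0006
outer [ 0.6064 -0.2131  0.0737] 0.0011
```

The mouth fit gives a radius of 69.5 mm, which matches the given 69. The pot centre is about (0.611, −0.2125). Next I go to a viewing pose short of the lid.

```bash
python3 -m pendant '[{"gripper":1,"x":-0.0267,"y":-0.025,"z":0,"yaw":0},{"gripper":1,"x":-0.0267,"y":-0.025,"z":0,"yaw":0},{"gripper":1,"x":-0.0267,"y":-0.025,"z":0,"yaw":0},{"gripper":1,"x":-0.0267,"y":-0.025,"z":0,"yaw":0},{"gripper":1,"x":-0.0267,"y":-0.025,"z":0,"yaw":0},{"gripper":1,"x":-0.0267,"y":-0.025,"z":0,"yaw":0},{"gripper":1,"x":-0.0267,"y":-0.025,"z":0,"yaw":0},{"gripper":1,"x":-0.0267,"y":-0.025,"z":0,"yaw":0},{"gripper":1,"x":-0.0267,"y":-0.025,"z":0,"yaw":0},{"gripper":1,"x":-0.0267,"y":-0.025,"z":0,"yaw":0},{"gripper":1,"x":0,"y":0,"z":0,"yaw":-6.4},{"gripper":1,"x":0,"y":0,"z":0,"yaw":-6.4},{"gripper":1,"x":0,"y":0,"z":0,"yaw":-6.4},{"gripper":1,"x":0,"y":0,"z":0,"yaw":-6.4},{"gripper":1,"x":0,"y":0,"z":0,"yaw":-6.4},{"gripper":1,"x":0,"y":0,"z":0,"yaw":-6.4},{"gripper":1,"x":0,"y":0,"z":0,"yaw":-6.4},{"gripper":1,"x":0,"y":0,"z":0,"yaw":-6.4},{"gripper":1,"x":0,"y":0,"z":0,"yaw":0},{"gripper":1,"x":0,"y":0,"z":0,"yaw":0}]'
python3 - <<'E'
from h import *
c=camera("wrist");f=c["frame"];cv2.imwrite("pics/w5.png",f[:,:,::-1])
import pickle;pickle.dump(c,open("w5.pkl","wb"))
print(proj(c,[[.672,.198,.016]]))
E
```

```text
t: 7.07
tcp_pos: [0.5986, 0.1985, 0.2381]
tcp_rot: [-0.0, 1.0, -0.0, 0.0]
wrist_force: [-0.2, 0.6, 0.1]
finger_gap: 0.999
gripper_force: 0.0
[[253.53735076  95.95418723]]
```

View pics/w5.png

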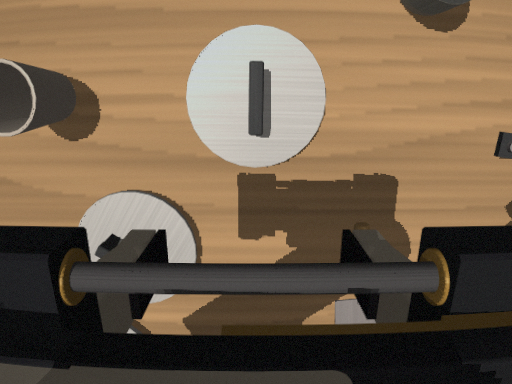

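The wrist view shows the target lid at about (256,96). Its handle is a dark bar from (257,62) to (258,136), with a shadow to its right.

Run:
```python
from h import *
import pickle
from scipy.spatial.transform import Rotation as Ro
c=pickle.load(open("w5.pkl","rb"));f=c["frame"];hsv=cv2.cvtColor(f,cv2.COLOR_RGB2HSV)
m=((hsv[...,1]<60)&(hsv[...,2]>110)).astype(np.uint8);m[:15]=0;m[175:]=0;m[:,:180]=0;m[:,335:]=0
b=max(cv2.findContours(m,0,1)[0],key=cv2.contourArea)[:,0].astype(float)
P=np.array([onz(c,p,.02)[:2] for p in b])
A=np.c_[2*P,np.ones(len(P))];x=np.linalg.lstsq(A,(P**2).sum(1),rcond=None)[0];print("lid",x[:2],"diam",2*np.sqrt(x[2]+x[:2]@x[:2]))
v=hsv[...,2];print(v[100,240:280].tolist())
for t in(55,75):
    d=(v<t).astype(np.uint8);d[:50]=0;d[150:]=0;d[:,:235]=0;d[:,280:]=0
    h=max(cv2.findContours(d,0,1)[0],key=cv2.contourArea);R=cv2.minAreaRect(h)
    q=np.array([onz(c,p,.058) for p in cv2.boxPoints(R)]);print(t,R,q[:,:2].round(4).tolist(),q.mean(0).round(4))
s=bot.observe();print(s["tcp_pos"])
```

```text
lid [0.66967026 0.1958465 ] diam 0.14815345289050574
[202, 202, 200, 201, 201, 200, 199, 201, 165, 88, 68, 71, 72, 71, 72, 70, 70, 68, 68, 71, 69, 65, 54, 65, 85, 88, 88, 87, 88, 86, 88, 195, 198, 198, 196, 199, 195, 196, 196, 197]
55 ((262.5, 78.0), (30.0, 1.0), 90.0) [[0.7023, 0.19], [0.7023, 0.1891], [0.6747, 0.1889], [0.6747, 0.1899]] [0.6885 0.1895 0.058 ]
75 ((256.2696228027344, 98.440185546875), (13.886509895324707, 73.08007049560547), 1.0609116554260254) [[0.6348, 0.2028], [0.7034, 0.2013], [0.7032, 0.1883], [0.6346, 0.1892]] [0.669  0.1954 0.058 ]
[0.59877425 0.19840706 0.23804436]
```

The lid (148 mm) and handle (69×13.5 mm) measurements agree on the centre (0.6695, 0.1957). I go down and grip.

```bash
python3 -m pendant '[{"gripper":1,"x":0.0355,"y":0.0014,"z":0,"yaw":0},{"gripper":1,"x":0.0355,"y":0.0014,"z":0,"yaw":0},{"gripper":1,"x":0,"y":0,"z":0.04,"yaw":0},{"gripper":1,"x":0,"y":0,"z":0.04,"yaw":0},{"gripper":1,"x":0,"y":0,"z":0.04,"yaw":0},{"gripper":1,"x":0,"y":0,"z":0.04,"yaw":0},{"gripper":1,"x":0,"y":0,"z":0.03,"yaw":0},{"gripper":1,"x":0,"y":0,"z":0.016,"yaw":0},{"gripper":1,"x":0,"y":0,"z":0,"yaw":0},{"gripper":1,"x":0,"y":0,"z":0,"yaw":0}]' && python3 -m pendant '[{"gripper":-1,"x":0,"y":0,"z":0,"yaw":0},{"gripper":-1,"x":0,"y":0,"z":0,"yaw":0},{"gripper":-1,"x":0,"y":0,"z":0,"yaw":0},{"gripper":-1,"x":0,"y":0,"z":0,"yaw":0},{"gripper":-1,"x":0,"y":0,"z":0,"yaw":0},{"gripper":-1,"x":0,"y":0,"z":0,"yaw":0},{"gripper":-1,"x":0,"y":0,"z":0,"yaw":0},{"gripper":-1,"x":0,"y":0,"z":0,"yaw":0},{"gripper":-1,"x":0,"y":0,"z":0,"yaw":0},{"gripper":-1,"x":0,"y":0,"z":0,"yaw":0}]' 45
```

```text
t: 7.95
tcp_pos: [0.67, 0.1952, 0.0311]
tcp_rot: [0.001, 1.0, 0.0, -0.001]
wrist_force: [1.1, -0.4, -0.5]
finger_gap: 0.999
gripper_force: 0.0
t: 8.78
tcp_pos: [0.6703, 0.1953, 0.0315]
tcp_rot: [0.0, 1.0, 0.001, -0.0]
wrist_force: [0.1, 0.4, 0.7]
finger_gap: 0.303
gripper_force: 0.0
```

```bash
python3 -m pendant '[{"gripper":-1,"x":0,"y":0,"z":0,"yaw":0},{"gripper":-1,"x":0,"y":0,"z":0,"yaw":0},{"gripper":-1,"x":0,"y":0,"z":0,"yaw":0},{"gripper":-1,"x":0,"y":0,"z":0,"yaw":0},{"gripper":-1,"x":0,"y":0,"z":0,"yaw":0},{"gripper":-1,"x":0,"y":0,"z":-0.005,"yaw":0},{"gripper":-1,"x":0,"y":0,"z":-0.01,"yaw":0},{"gripper":-1,"x":0,"y":0,"z":-0.02,"yaw":0},{"gripper":-1,"x":0,"y":0,"z":-0.03,"yaw":0},{"gripper":-1,"x":0,"y":0,"z":-0.03,"yaw":0},{"gripper":-1,"x":0,"y":0,"z":-0.03,"yaw":0},{"gripper":-1,"x":0,"y":0,"z":-0.03,"yaw":0},{"gripper":-1,"x":0,"y":0,"z":-0.03,"yaw":0},{"gripper":-1,"x":0,"y":0,"z":-0.025,"yaw":0},{"gripper":-1,"x":0,"y":0,"z":-0.01,"yaw":0},{"gripper":-1,"x":0,"y":0,"z":0,"yaw":0},{"gripper":-1,"x":0,"y":0,"z":0,"yaw":0}]'
python3 - <<'E'
from h import *
c=camera("wrist");f=c["frame"];s=bot.observe();print(s["tcp_pos"],s["wrist_force"],s["ft_torque"],s["gripper_force"],s["finger_gap"])
cv2.imwrite("pics/w6.png",f[:,:,::-1])
E
```

```text
t: 10.2
tcp_pos: [0.6695, 0.1952, 0.2506]
tcp_rot: [-0.0, 1.0, 0.001, -0.001]
wrist_force: [-0.7, -0.2, -7.4]
finger_gap: 0.16
gripper_force: 45.0
[0.66903107 0.1949943  0.24926635] [-1.27478603 -0.05032991 -7.70822601] [-0.09889479  0.20481394  0.00408982] 44.968716502189636 0.155175600139023
```

View pics/w6.png

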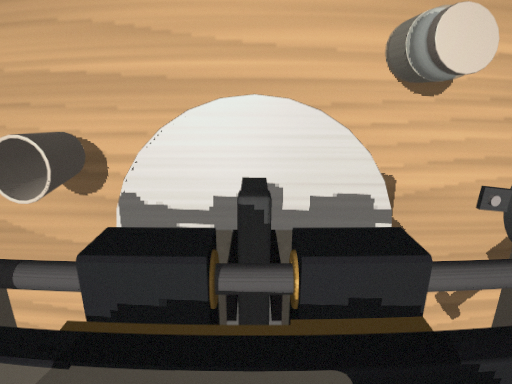

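The lid is held with a 45 N grip, its front edge at row 95 and the handle at column 255. The jar at top right and the cup at left are standing. I check the lid's fit against the tool, then work out the move.

Run:
```python
from h import *
from scipy.spatial.transform import Rotation as Ro
c=camera("wrist");s=bot.observe();f=c["frame"];hsv=cv2.cvtColor(f,cv2.COLOR_RGB2HSV)
R=Ro.from_quat(np.roll(s["tcp_rot"],-1)).as_matrix();print(R.round(4).tolist())
E=[]
for u in range(150,365,5):
    col=((hsv[85:190,u,1]<60)&(hsv[85:190,u,2]>110)).astype(int);k=np.convolve(col,np.ones(5),'valid')
    i=np.argmax(k>=5)
    if k[i]>=5:E.append((R.T@(onz(c,(u,85+i),s["tcp_pos"][2]-.0115)-s["tcp_pos"]))[:2])
P=np.array(E);A=np.c_[2*P,np.ones(len(P))]
for _ in range(3):
    x=np.linalg.lstsq(A,(P**2).sum(1),rcond=None)[0];r=np.sqrt(x[2]+x[:2]@x[:2]);res=abs(np.hypot(*(P-x[:2]).T)-r);k=res<.002;P,A=P[k],A[k]
print("lid in tool",x[:2],"r",r,len(P))
# fixed radius
from scipy.optimize import least_squares
q=least_squares(lambda p:np.hypot(*(P-p).T)-.075,[0,0]).x;print("fixed r",q)
g=np.array([.611,-.2125,0]);print("move",(R.T@(g-s["tcp_pos"])).round(4),s["tcp_pos"])
```

```text
[[1.0, 0.0019, -0.0041], [0.0019, -1.0, -0.0014], [-0.0041, 0.0014, -1.0]]
lid in tool [-0.00040902  0.00052582] r 0.07428329474968459 43
fixed r [-0.00119127  0.0005145 ]
move [-0.0577  0.4069  0.2495] [0.6689681  0.19490471 0.24872896]
```

The lid is centred in the tool to about 1 mm and level. I carry it over the pot.

```bash
python3 -m pendant '[{"gripper":-1,"x":-0.002,"y":0.015,"z":0,"yaw":0},{"gripper":-1,"x":-0.004,"y":0.029,"z":0,"yaw":0},{"gripper":-1,"x":-0.004,"y":0.029,"z":0,"yaw":0},{"gripper":-1,"x":-0.004,"y":0.029,"z":0,"yaw":0},{"gripper":-1,"x":-0.004,"y":0.029,"z":0,"yaw":0},{"gripper":-1,"x":-0.004,"y":0.029,"z":0,"yaw":0},{"gripper":-1,"x":-0.004,"y":0.029,"z":0,"yaw":0},{"gripper":-1,"x":-0.004,"y":0.029,"z":0,"yaw":0},{"gripper":-1,"x":-0.004,"y":0.029,"z":0,"yaw":0},{"gripper":-1,"x":-0.004,"y":0.029,"z":0,"yaw":0},{"gripper":-1,"x":-0.004,"y":0.029,"z":0,"yaw":0},{"gripper":-1,"x":-0.004,"y":0.029,"z":0,"yaw":0},{"gripper":-1,"x":-0.004,"y":0.029,"z":0,"yaw":0},{"gripper":-1,"x":-0.004,"y":0.029,"z":0,"yaw":0},{"gripper":-1,"x":-0.003,"y":0.015,"z":0,"yaw":0},{"gripper":-1,"x":0,"y":0,"z":0.03,"yaw":0},{"gripper":-1,"x":0,"y":0,"z":0.03,"yaw":0},{"gripper":-1,"x":0,"y":0,"z":0.02,"yaw":0},{"gripper":-1,"x":0,"y":0,"z":0,"yaw":0},{"gripper":-1,"x":0,"y":0,"z":0,"yaw":0}]'
python3 - <<'E'
from h import *
from scipy.spatial.transform import Rotation as Ro
s=[bot.observe()];c=camera("wrist");s=bot.observe();R=Ro.from_quat(np.roll(s["tcp_rot"],-1)).as_matrix()
print(s["tcp_pos"],R.round(4).tolist(),(R.T@(np.array([.612,-.212,.1295])-s["tcp_pos"])).round(4))
cv2.imwrite("pics/w7.png",c["frame"][:,:,::-1])
E
```

```text
t: 11.97
tcp_pos: [0.6129, -0.2119, 0.1696]
tcp_rot: [0.0, 1.0, 0.001, -0.002]
wrist_force: [0.5, 0.4, -5.1]
finger_gap: 0.152
gripper_force: 45.0
[ 0.61434749 -0.21208301  0.17166867] [[1.0, 0.0027, -0.0009], [0.0027, -1.0, -0.0007], [-0.0009, 0.0007, -1.0]] [-0.0023 -0.0001  0.0422]
```

```bash
python3 -m pendant '[{"gripper":-1,"x":-0.001,"y":0,"z":0.012,"yaw":0},{"gripper":-1,"x":0,"y":0,"z":0.012,"yaw":0},{"gripper":-1,"x":0,"y":0,"z":0.004,"yaw":0},{"gripper":-1,"x":0,"y":0,"z":0.003,"yaw":0},{"gripper":-1,"x":0,"y":0,"z":0.003,"yaw":0},{"gripper":-1,"x":0,"y":0,"z":0,"yaw":0},{"gripper":-1,"x":0,"y":0,"z":0,"yaw":0}]'
```

```text
t: 12.6
tcp_pos: [0.6134, -0.2118, 0.1379]
tcp_rot: [0.0, 1.0, 0.001, 0.0]
wrist_force: [0.5, -0.1, -5.7]
finger_gap: 0.153
gripper_force: 45.0
```

```bash
python3 -m pendant '[{"gripper":-1,"x":0,"y":0,"z":0.002,"yaw":0},{"gripper":-1,"x":0,"y":0,"z":0.002,"yaw":0},{"gripper":-1,"x":0,"y":0,"z":0.002,"yaw":0},{"gripper":-1,"x":0,"y":0,"z":0.002,"yaw":0},{"gripper":-1,"x":0,"y":0,"z":0,"yaw":0},{"gripper":-1,"x":0,"y":0,"z":0,"yaw":0}]'
```

```text
t: 13.1
tcp_pos: [0.6143, -0.2123, 0.1313]
tcp_rot: [0.001, 1.0, 0.001, 0.001]
wrist_force: [-0.9, -2.3, 5.4]
finger_gap: 0.156
gripper_force: 45.0
```

```bash
python3 -m pendant '[{"gripper":-1,"x":0,"y":0,"z":0.001,"yaw":0},{"gripper":-1,"x":0,"y":0,"z":0,"yaw":0},{"gripper":-1,"x":0,"y":0,"z":0,"yaw":0}]'
python3 - <<'E'
from h import *
z=[]
for i in range(4):
    c=camera("top" if i else "scene");s=bot.observe();z.append([*s["tcp_pos"],*s["wrist_force"],*s["ft_torque"]])
    if i==0: cv2.imwrite("pics/s8.png",cv2.resize(c["frame"][120:230,150:290,::-1],(763,600),interpolation=cv2.INTER_CUBIC))
print(np.mean(z,0).round(4))
E
```

```text
t: 13.35
tcp_pos: [0.6143, -0.2123, 0.1312]
tcp_rot: [0.001, 1.0, 0.002, 0.002]
wrist_force: [-3.4, 0.7, 11.9]
finger_gap: 0.154
gripper_force: 45.0
[ 6.14300e-01 -2.12300e-01  1.31200e-01 -2.12080e+00  5.05200e-01
  1.16089e+01  5.62600e-01  1.40390e+00 -1.12000e-02]
```

View pics/s8.png

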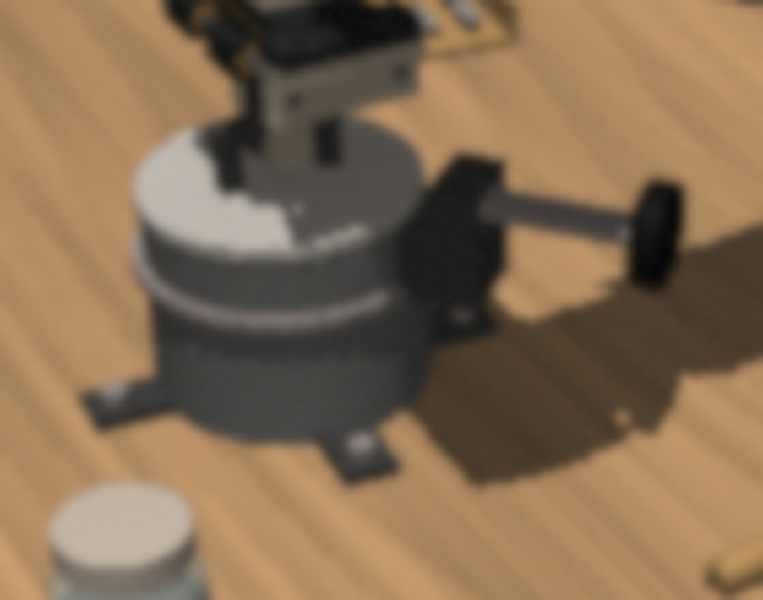

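The scene view shows the lid flat on the rim, the housing at its right and the bolt out. The torque hints at slightly one-sided contact, so I nudge back 2 mm in x, relieve it and check.

```bash
python3 -m pendant '[{"gripper":-1,"x":-0.002,"y":0,"z":-0.002,"yaw":0},{"gripper":-1,"x":0,"y":0,"z":0,"yaw":0},{"gripper":-1,"x":0,"y":0,"z":0.001,"yaw":0},{"gripper":-1,"x":0,"y":0,"z":0,"yaw":0},{"gripper":-1,"x":0,"y":0,"z":0,"yaw":0}]'
python3 - <<'E'
from h import *
z=[]
for i in range(4):
    c=camera("top");s=bot.observe();z.append([*s["tcp_pos"],*s["wrist_force"],*s["ft_torque"],*s["tcp_rot"]])
print(np.mean(z,0).round(4).tolist())
E
```

```text
t: 13.97
tcp_pos: [0.6128, -0.2123, 0.1313]
tcp_rot: [0.001, 1.0, 0.001, 0.002]
wrist_force: [2.0, -1.3, 8.3]
finger_gap: 0.157
gripper_force: 45.0
[0.6128, -0.2123, 0.1313, 2.0589, -1.6606, 9.2372, -0.1213, -0.3119, -0.0743, 0.0006, 1.0, 0.0014, 0.0017]
```

The torque is now near zero, so the contact is even and the lid is seated. I release and lift away.

```bash
python3 -m pendant '[{"gripper":-1,"x":0,"y":0,"z":-0.001,"yaw":0},{"gripper":-0.5,"x":0,"y":0,"z":0,"yaw":0},{"gripper":-0.2,"x":0,"y":0,"z":0,"yaw":0},{"gripper":0,"x":0,"y":0,"z":0,"yaw":0},{"gripper":0,"x":0,"y":0,"z":0,"yaw":0},{"gripper":0,"x":0,"y":0,"z":0,"yaw":0},{"gripper":0,"x":0,"y":0,"z":0,"yaw":0},{"gripper":0,"x":0,"y":0,"z":-0.01,"yaw":0},{"gripper":0,"x":0,"y":0,"z":-0.03,"yaw":0},{"gripper":0,"x":0,"y":0,"z":-0.04,"yaw":0},{"gripper":0,"x":0,"y":0,"z":-0.03,"yaw":0},{"gripper":-1,"x":-0.04,"y":0,"z":0,"yaw":0},{"gripper":-1,"x":-0.04,"y":0,"z":0,"yaw":0},{"gripper":-1,"x":0,"y":0,"z":0,"yaw":0},{"gripper":-1,"x":0,"y":0,"z":0,"yaw":0}]'
python3 - <<'E'
from h import *
c=camera("wrist");f=c["frame"];cv2.imwrite("pics/w9.png",f[:,:,::-1])
import pickle;pickle.dump(c,open("w9.pkl","wb"))
print(bot.observe()["tcp_pos"],proj(c,[[.611,-.2125,.118]]))
E
```

```text
t: 15.42
tcp_pos: [0.5296, -0.2121, 0.2424]
tcp_rot: [0.0, 1.0, 0.001, 0.001]
wrist_force: [0.7, -0.4, -0.2]
finger_gap: 0.259
gripper_force: 0.0
[ 0.5310143  -0.2121353   0.24218823] [[253.40250058  85.82255136]]
```

View pics/w9.png

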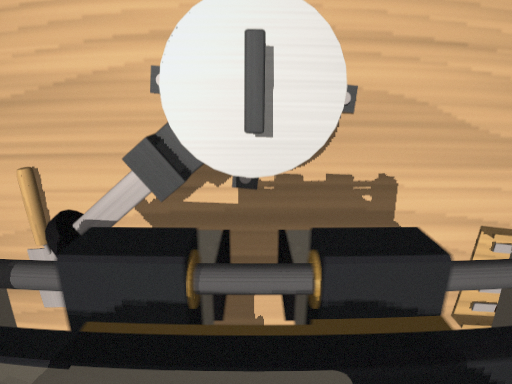

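The lid's centre is at about (253,84), against the predicted (253,86), so it sits centred and the housing is clear. Next I move outside the knob.

```bash
python3 -m pendant '[{"gripper":-1,"x":-0.0117,"y":-0.0307,"z":0,"yaw":0},{"gripper":-1,"x":-0.0117,"y":-0.0307,"z":0,"yaw":0},{"gripper":-1,"x":-0.0117,"y":-0.0307,"z":0,"yaw":0},{"gripper":-1,"x":-0.0117,"y":-0.0307,"z":0,"yaw":0},{"gripper":-1,"x":-0.0117,"y":-0.0307,"z":0,"yaw":0},{"gripper":-1,"x":-0.0117,"y":-0.0307,"z":0,"yaw":0},{"gripper":-1,"x":0,"y":0,"z":0,"yaw":6.4},{"gripper":-1,"x":0,"y":0,"z":0,"yaw":6.4},{"gripper":-1,"x":0,"y":0,"z":0,"yaw":6.4},{"gripper":-1,"x":0,"y":0,"z":0,"yaw":6.4},{"gripper":-1,"x":0,"y":0,"z":0,"yaw":6.4},{"gripper":-1,"x":0,"y":0,"z":0,"yaw":6.4},{"gripper":-1,"x":0,"y":0,"z":0,"yaw":6.4},{"gripper":-1,"x":0,"y":0,"z":0,"yaw":6.4},{"gripper":-1,"x":0,"y":0,"z":0,"yaw":0},{"gripper":-1,"x":0,"y":0,"z":0,"yaw":0},{"gripper":-1,"x":0,"y":0,"z":0,"yaw":0}]'
python3 - <<'E'
from h import *
from scipy.spatial.transform import Rotation as Ro
c=camera("wrist");f=c["frame"];s=bot.observe();R=Ro.from_quat(np.roll(s["tcp_rot"],-1)).as_matrix()
print(s["tcp_pos"],R[:,0])
d=(f.max(2)<45).astype(np.uint8);d[222:]=0;d[:60]=0
for b in cv2.findContours(d,0,1)[0]:
    if cv2.contourArea(b)>150:
        x,y,w,h=cv2.boundingRect(b);print((x,y,w,h),"top-left/right @.126",[(R.T@(onz(c,p,.126)-s["tcp_pos"])).round(4).tolist() for p in((x,y),(x+w,y),(x+w/2,y+h))])
print((R.T@(np.array([.611,-.2125,0])-s["tcp_pos"])).round(4))
E
```

```text
t: 16.88
tcp_pos: [0.4611, -0.0277, 0.2406]
tcp_rot: [0.0, 0.903, -0.429, -0.0]
wrist_force: [-0.7, -0.3, 0.4]
finger_gap: 0.006
gripper_force: 0.0
[ 0.46095147 -0.02779055  0.24059402] [ 6.30755979e-01 -7.75981247e-01  1.34594874e-05]
(221, 134, 69, 28) top-left/right @.126 [[0.0446, -0.0256, 0.1146], [0.0446, 0.0289, 0.1146], [0.0221, 0.0017, 0.1146]]
[0.238  0.     0.2406]
```

The knob disc measures 54.5 mm wide, is nearly centred, and has its outer face about 25 mm ahead. I go down and push.

```bash
python3 -m pendant '[{"gripper":-1,"x":0,"y":0.0015,"z":0.04,"yaw":0},{"gripper":-1,"x":0,"y":0,"z":0.04,"yaw":0},{"gripper":-1,"x":0,"y":0,"z":0.038,"yaw":0},{"gripper":-1,"x":0,"y":0,"z":0,"yaw":0},{"gripper":-1,"x":0,"y":0,"z":0,"yaw":0}]' && python3 -m pendant '[{"gripper":-1,"x":0.006,"y":0,"z":0,"yaw":0},{"gripper":-1,"x":0.006,"y":0,"z":0,"yaw":0},{"gripper":-1,"x":0.006,"y":0,"z":0,"yaw":0},{"gripper":-1,"x":0.006,"y":0,"z":0,"yaw":0},{"gripper":-1,"x":0.006,"y":0,"z":0,"yaw":0},{"gripper":-1,"x":0.006,"y":0,"z":0,"yaw":0},{"gripper":-1,"x":0.006,"y":0,"z":0,"yaw":0},{"gripper":-1,"x":0.006,"y":0,"z":0,"yaw":0},{"gripper":-1,"x":0.005,"y":0,"z":0,"yaw":0},{"gripper":-1,"x":0,"y":0,"z":0,"yaw":0},{"gripper":-1,"x":0,"y":0,"z":0,"yaw":0}]'
```

```text
t: 17.35
tcp_pos: [0.4586, -0.0293, 0.122]
tcp_rot: [0.002, 0.903, -0.43, -0.001]
wrist_force: [1.0, 0.7, 0.9]
finger_gap: 0.004
gripper_force: 0.0
t: 18.27
tcp_pos: [0.4927, -0.0706, 0.1224]
tcp_rot: [0.0, 0.902, -0.431, -0.0]
wrist_force: [-0.7, 0.1, -0.4]
finger_gap: 0.002
gripper_force: 0.0
```

```bash
python3 -m pendant '[{"gripper":-1,"x":0.003,"y":0,"z":0,"yaw":0},{"gripper":-1,"x":0.002,"y":0,"z":0,"yaw":0},{"gripper":-1,"x":0.001,"y":0,"z":0,"yaw":0},{"gripper":-1,"x":0,"y":0,"z":0,"yaw":0},{"gripper":-1,"x":0,"y":0,"z":0,"yaw":0}]'
```

```text
t: 18.68
tcp_pos: [0.4941, -0.0725, 0.1224]
tcp_rot: [-0.001, 0.902, -0.431, -0.002]
wrist_force: [-13.3, 18.3, 12.0]
finger_gap: 0.005
gripper_force: 11.3
```

The 22 N stop reaction shows the bolt is home. I back off, lift clear and take a last look.

```bash
python3 -m pendant '[{"gripper":-1,"x":-0.01,"y":0,"z":0,"yaw":0},{"gripper":-1,"x":-0.03,"y":0,"z":0,"yaw":0},{"gripper":-1,"x":0,"y":0,"z":-0.04,"yaw":0},{"gripper":-1,"x":0,"y":0,"z":-0.04,"yaw":0},{"gripper":-1,"x":0,"y":0,"z":-0.04,"yaw":0},{"gripper":-1,"x":0,"y":0,"z":0,"yaw":0},{"gripper":-1,"x":0,"y":0,"z":0,"yaw":0}]'
python3 - <<'E'
from h import *
a=camera("wrist")["frame"][:,:,::-1];b=camera("scene")["frame"][:,:,::-1]
cv2.imwrite("pics/f10.png",np.hstack([cv2.resize(a[:240],(400,188)),cv2.resize(b[110:251,140:440],(400,188),interpolation=cv2.INTER_CUBIC)]))
E
```

```text
t: 19.27
tcp_pos: [0.4726, -0.0432, 0.2452]
tcp_rot: [-0.002, 0.902, -0.431, 0.002]
wrist_force: [-0.7, -0.3, -0.2]
finger_gap: 0.007
gripper_force: 0.0
```

View pics/f10.png

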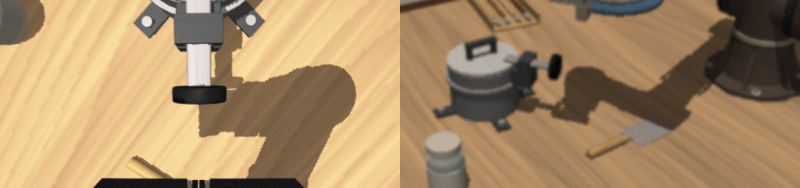

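The lid is seated flat with the tongue over it, the knob is close to the housing (home) at (198,95), and the jar and spatula are in place.

```bash
python3 -c "
from plant import job_done
print(job_done())"
```

```text
the job is handed in; nothing more can be done
None
```

The job is handed in with the lid seated and level on the pot, the bolt pushed home over it, and the jar, cup and spatula not touched; the hand-in gave no verdict back.

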